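Move the clamp cauls to the blue rack in order and face the bare one

TASK

Move the three clamp cauls from the plywood rack to the cradles of the blue rack, keeping the same left-to-right order as you see it from the robot, each lying fully down in its cradle and centred in it. The yellow-ended caul still lacks its facing: once it lies in its blue cradle and you have let go of it, lay the loose black strip flat on top of it, centred and in line with it.

Things in the scene. Friction and masses are not known exactly. Their poses are not given: they have to be found in the camera images.
- caul_red: Loose wooden clamp caul (bar), 150 long (its x) x 28 wide (its y), both ends painted red for 16 mm; a black facing fixed along its top, 36 high in all. About 90 g. Origin: centre of its underside, z up. It lies in one of the plywood rack's three cradles, yaw nearly that of the rack.
- caul_green: Loose wooden clamp caul (bar), 150 long (its x) x 28 wide (its y), both ends painted green for 16 mm; a black facing fixed along its top, 36 high in all. About 90 g. Origin: centre of its underside, z up. It lies in one of the plywood rack's three cradles, yaw nearly that of the rack.
- caul_yellow: Loose wooden clamp caul (bar), 150 long (its x) x 28 wide (its y), both ends painted yellow for 16 mm; bare wood on top, 28 high in all. About 90 g. Origin: centre of its underside, z up. It lies in one of the plywood rack's three cradles, yaw nearly that of the rack.
- strip: Loose black facing strip lying flat on the bench between the two racks, 118 long (its x) x 28 wide (its y) x 8 thick, about 35 g. Origin: centre of its underside, z up.
- start_red: Fixed light-wood cradle of the plywood rack in which the red-ended caul lies at the start; same form as the blue cradles. Origin: centre of its underside; x along the caul, y to the next cradle on the left. The three are 78 apart; the colours' order varies.
- start_green: Fixed light-wood cradle of the plywood rack in which the green-ended caul lies at the start; same form as the blue cradles. Origin: centre of its underside; x along the caul, y to the next cradle on the left. The three are 78 apart; the colours' order varies.
- start_yellow: Fixed light-wood cradle of the plywood rack in which the yellow-ended caul lies at the start; same form as the blue cradles. Origin: centre of its underside; x along the caul, y to the next cradle on the left. The three are 78 apart; the colours' order varies.
- place_left: Fixed left cradle (bare metal) of the blue rack (left = +y). Origin: underside centre, on the rack's 8 thick base board. Two U saddles at x = -45 and +45, each 12 thick in x, open between; a caul lies along x across both. Saddle floor 16 above the origin, 44 wide in y, between side walls 5 thick rising 12 above the floor. Cradles 78 apart along y; the left, middle and right one are alike.
- place_middle: Fixed middle cradle (bare metal) of the blue rack (left = +y). Origin: underside centre, on the rack's 8 thick base board. Two U saddles at x = -45 and +45, each 12 thick in x, open between; a caul lies along x across both. Saddle floor 16 above the origin, 44 wide in y, between side walls 5 thick rising 12 above the floor. Cradles 78 apart along y; the left, middle and right one are alike.
- place_right: Fixed right cradle (bare metal) of the blue rack (left = +y). Origin: underside centre, on the rack's 8 thick base board. Two U saddles at x = -45 and +45, each 12 thick in x, open between; a caul lies along x across both. Saddle floor 16 above the origin, 44 wide in y, between side walls 5 thick rising 12 above the floor. Cradles 78 apart along y; the left, middle and right one are alike.
Not all that is in view belongs to the job. Leave any orange look-alike of the caul_red alone. There is more than one size of the strip; the one meant has the size given above.

How it is judged:
By the outcome, as a careful person would: the job done as asked, in the order asked, and still so for the second after the job is handed in, with the robot touching nothing.
It also fails if it takes over 106 s, if anything falls off the work surface, if the arm or the gripper's body presses on something with over 40 N, if the wrist force passes 120 N, or if a joint passes its speed limit or range.

ROBOT

A 7-joint arm with a two-finger parallel gripper is mounted at the origin on the work surface. World frame = base frame: x ahead of the robot, y to its left, z up, the work surface at z = 0. Lengths are in m, angles in rad, forces in N, time in s.
With the tool pointing down it reaches from about 0.35 to 0.9 m from the base axis. Payload 7.2 kg.
Tool frame: the origin (TCP) lies on the centre line of the jaws, within the pads' length; the fingertips stand 11 mm ahead of it and the grasp point (between the pads) lies 8 mm behind it; z points along the fingers, y is the line along which they close (so a half turn about z gives the same grasp; the last joint's range is limited). The gripper opens to 85 mm and grips with 20 to 120 N. Pads are 22 mm wide; open, the fingers measure 114 mm over their backs; the gripper's body (76 mm by 85 mm) begins 54 mm behind the grasp point. The pads swing forward as they close: fully open they stand 13 mm farther back than shut.
Start: joints at [-1.302, 0.411, -0.013, 1.596, 0.006, 1.134, -0.082], TCP at [0.207, 0.59, 0.242] pointing down, gripper open.
Joint ranges: [-2.95, 2.95], [-0.29, 1.99], [-1.47, 1.44], [0.14, 2.54], [-1.03, 4.17], [0.13, 1.85], [-2.86, 2.86]. Speed limits (rad/s): [2.39, 2.39, 3.01, 3.01, 3.14, 3.14, 3.14].

INTERFACE

Orientations are given as a rotation vector (axis times angle).
In Python, from workcell import * gives the robot as it stands. The module is installed in compiled form; this text tells all that it offers.
- The arm moves only by the tool carry_out, never from a script. Its argument "commands" is text: rows parted by semicolons, each of 4 numbers parted by spaces: the shift along the tool's x, y, z in m, then the turn about the tool's z in degrees. A call has exactly 8 rows; each row shifts and turns the commanded pose from where the row before left it, along the tool's axes as they then stand; what a row does not reach is not made up. A row lasts 1/8 s, in which the tool goes at most 62.5 mm and 10.7 degrees, less where a joint would pass 70% of its speed; a pose out of reach is approached as far as the arm can. A call is refused whole if a number of a shift passes 0.0625 or a number of a turn 10.7, either way. A call with a gripper value outside its range is refused whole. "gripper" is the opening, from 0 (shut) to 1 (fully open), set as the call begins (left out, the last holds). The fingers move at their own pace and stop on an object; the grip force is fixed at half the most. Time passes only in rows, so rows that do not move let the fingers close, or fill a call up. It gives the time, the measured TCP pose, the force, the opening and the grip force at its end, in the units of the state.
- read_state(): the state, without advancing time (a new reading comes with each control period).
- get_image(name): name is "side" or "top"; returns the picture (480x640x3 uint8, red, green, blue); there is no depth.
- camera_info(name): a dict with "fx", "fy", "cx", "cy" (pixels), "k1" (the pictures are not rectified: a ray, as slopes to the right and down, at radius r is drawn at 1 + k1 r^2 times it, then the intrinsics apply), "view" (4x4, takes a point from world to camera coordinates). Camera axes: x right, y down, z forward; pixel columns grow to the right and rows downward; lengths in m; the calibration is good to about 2 mm. A picture is of the moment at which its call begins. camera_info takes no time and is no camera call.
- sign_off(): hands the job in; it is judged then, once.
Trained networks look in the newest picture that a camera, given by its name, has taken for a name from the list of things; names that differ only in an ending like _2 or _b are one class to them, and where a whole thing is asked for, a point or a joint stands for the part that bears it (a point fixed in the world has none). Each returns a list of dicts, best first, with "conf" (0 to 1); they miss things now and then, are a little off and sometimes report something else, mostly with a low value. They report only what shows in the picture. A call takes as long as a camera call. They do not tell look-alikes from the thing itself.
- look_for(camera, target): "location" ([column, row] in pixels, amid what is visible of it).
The state is a dict: "time_s": time; "joints": joint angles; "qvel": joint speeds; "joint_efforts": joint torques, N m; "tcp_pos": TCP position; "tool_rot": TCP orientation; "contact_force": force on the tool from outside, world axes, zero at the start; "wrist_torque": the same for the moment, N m; "gripper_width": finger opening in m; "grasp_force": force on a finger pad.
Only numpy, scipy, OpenCV 4.12 (cv2) and the standard library are available. Lean on these libraries where they do the work, as an engineer would, in place of code of your own. Each camera call takes 0.05 s, during which the arm holds its last target. There are 200 camera calls.

## Working session

There is one attempt and no reset: what is moved stays moved. The work goes in short steps, Python scripts to look and compute and a tool call to move; the robot and the scene stay as the last step left them, time stands still between calls to the robot, and variables do not carry over. Pictures are saved under pics/ and viewed, at most 14 in all, crops included, and the job is handed in when it is done.

Besides the shell and the picture viewer there is one more tool, called after ">>>" by a JSON object that holds its "name" and its "arguments", one argument or row to a line. carry_out: Moves the arm, as the interface text tells. Its arguments: {"type":"object","properties":{"commands":{"type":"string"},"gripper":{"type":"number"}},"required":["commands"]}

```bash
mkdir -p pics; python3 - <<'E'
from workcell import *
import cv2
for n in("top","side"):
    im=get_image(n); cv2.imwrite(f"pics/{n}0.png",cv2.cvtColor(im,cv2.COLOR_RGB2BGR))
    print(n,camera_info(n))
    for t in("caul_red","caul_green","caul_yellow","strip","place_left","place_middle","place_right"):
        print(t,[(round(d["conf"],2),[round(x) for x in d["location"]]) for d in look_for(n,t)])
s=read_state();print(s)
E
```

```text
top {'fx': 492.9693559466059, 'fy': 492.9693559466059, 'cx': 319.38249583024253, 'cy': 234.76482937178005, 'k1': 0.012190586154060585, 'view': array([[ 0.02188038, -0.99972947, -0.00788874, -0.01709914],
       [-0.99590512, -0.02110302, -0.0879071 ,  0.56400735],
       [ 0.08771685,  0.00977988, -0.99609744,  0.96865338],
       [ 0.        ,  0.        ,  0.        ,  1.        ]])}
caul_red [(0.67, [160, 277]), (0.59, [177, 184])]
caul_green [(0.8, [242, 273])]
caul_yellow [(0.62, [200, 270]), (0.31, [241, 273])]
strip [(0.76, [314, 228]), (0.71, [254, 196])]
place_left [(0.68, [388, 219])]
place_middle [(0.64, [426, 217]), (0.16, [315, 227])]
place_right [(0.76, [466, 221])]
side {'fx': 513.6804194516321, 'fy': 513.6804194516321, 'cx': 320.8723118290108, 'cy': 239.93946930644913, 'k1': -0.013553010912695314, 'view': array([[-9.15712784e-01, -4.01832644e-01, -7.89038465e-04,
         5.24863131e-01],
       [-2.95034996e-01,  6.73668415e-01, -6.77587793e-01,
         2.26836981e-01],
       [ 2.72808445e-01, -6.20243011e-01, -7.35441473e-01,
         8.42338933e-01],
       [ 0.0
[... 394 characters left out ...]
20541,  0.41107604, -0.01270299,  1.59617571,  0.00562005,
        1.13429101, -0.08225379]), 'qvel': array([ 7.95935544e-05, -1.80654522e-03,  5.26683645e-05,  1.27764737e-04,
       -1.69523702e-03,  5.87301765e-04, -1.30286744e-03]), 'joint_efforts': array([ 7.11681314e-04, -6.00321937e+01,  6.81795292e-01, -2.99721944e+01,
        1.39800733e-02,  1.68026469e-03,  3.75452271e-05]), 'tcp_pos': array([0.20655762, 0.58990162, 0.24232238]), 'tool_rot': array([5.26580743e-01, 3.09712163e+00, 1.31392321e-04]), 'contact_force': array([ 0.17181776, -0.6297832 ,  0.14589401]), 'wrist_torque': array([ 0.01831306, -0.01277332,  0.02374566]), 'grasp_force': 0.0, 'gripper_width': 0.08528179438647698}
```

View pics/top0.png

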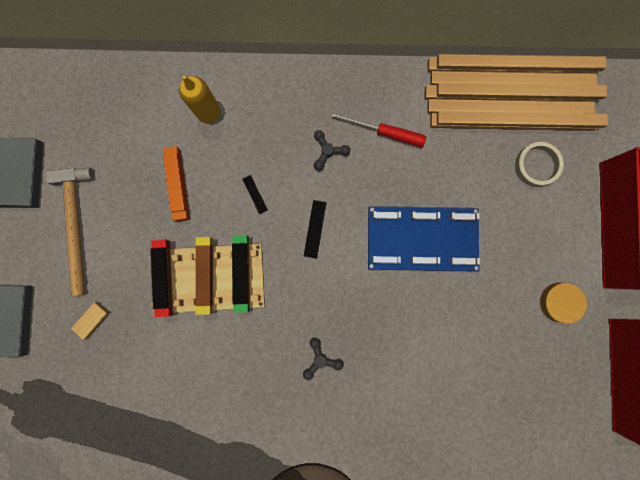

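View pics/side0.png

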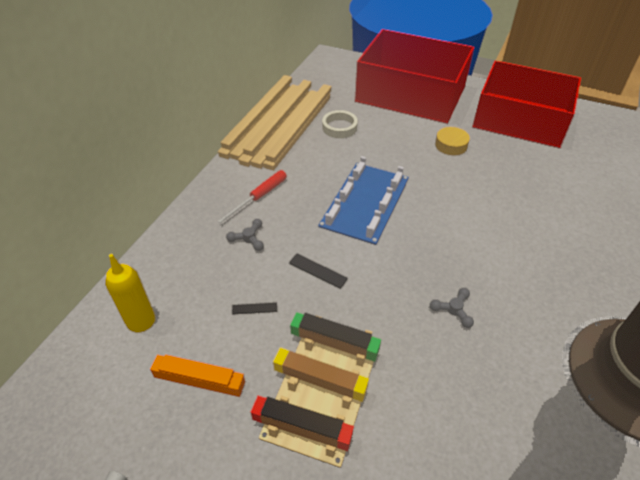

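The top view shows the plywood rack at about (207,277). From left to right it holds red (160,277), yellow (203,275) and green (240,273). The blue rack is at (424,239).

Look-alikes:
- **Red caul:** the orange bar (176,184) could be taken for the caul with red ends and a black top at (160,277). I choose (160,277).
- **Strip:** the short strip (254,195) could be taken for the longer one at (315,229). I choose (315,229).

Next I'll measure the poses by matching projected boxes to colour blobs, and check the choice in a crop.

```bash
cat > h.py <<'E'
from workcell import *
import numpy as np, cv2
from scipy.optimize import least_squares
from scipy.spatial.transform import Rotation as R
CI={n:camera_info(n) for n in("top","side")}
def proj(n,P):
    c=CI[n]; q=(c["view"]@np.c_[P,np.ones(len(P))].T)[:3]; s=q[:2]/q[2]
    s=s*(1+c["k1"]*(s**2).sum(0)); return np.c_[c["fx"]*s[0]+c["cx"],c["fy"]*s[1]+c["cy"]]
def box(p,cx,cy,lx,ly,z0,z1):
    a=np.array([[cx+i*lx/2,cy+j*ly/2] for i in(-1,1) for j in(-1,1)])
    c,s=np.cos(p[2]),np.sin(p[2]); a=a@np.array([[c,s],[-s,c]])+p[:2]
    return np.vstack([np.c_[a,np.full(4,z)] for z in(z0,z1)])
def feat(m):
    c=np.array([m["m10"],m["m01"]])/m["m00"]; return c,m["m00"],np.array([m["mu20"]-m["mu02"],2*m["mu11"]])/(m["mu20"]+m["mu02"])
def hullf(n,P): return feat(cv2.moments(cv2.convexHull(proj(n,P).astype(np.float32))))
def blobs(im,lo,hi,win,amin):
    h=cv2.cvtColor(im,cv2.COLOR_RGB2HSV); m=cv2.inRange(h,np.array(lo),np.array(hi))
    w=np.zeros_like(m); x0,y0,x1,y1=win; w[y0:y1,x0:x1]=255; m&=w
    out=[]
    for c in cv2.findContours(m,cv2.RETR_EXTERNAL,cv2.CHAIN_APPROX_NONE)[0]:
        k=np.zeros_like(m); cv2.fillPoly(k,[cv2.convexHull(c)],255)
        f=feat(cv2.moments(k,True))
        if f[1]>=amin: out.append(f)
    return out
def fit(p0,boxes,obs,cams=("top","side"),ang=0):
    """boxes: list of (cx,cy,lx,ly,z0,z1); obs[cam]=blobs; nearest matched"""
    def match(p):
        M=[]
        for n in cams:
            for b in boxes:
                g=hullf(n,box(p,*b))
                o=min(obs[n],key=lambda f:np.hypot(*(f[0]-g[0])),default=None)
                if o is not None and np.hypot(*(o[0]-g[0]))<16: M.append((n,b,o))
        return M
    p=np.array(p0,float)
    for _ in range(4):
        M=match(p)
        def r(p):
            e=[]
            for n,b,o in M:
                g=hullf(n,box(p,*b)); e+=list(g[0]-o[0])
                if ang: e+=list(ang*(g[2]-o[2]))
            return e
        p=least_squares(r,p,loss="soft_l1").x
    print("pose",np.round(p*[1000,1000,57.2958],1),"n",len(M),"res px",np.round(r(p),1).tolist(),
      "area ratio",[round(float(o[1]/hullf(n,box(p,*b))[1]),2) for n,b,o in M])
    return p
def caulends(z=.024): return [(s*.067,0,.016,.028,z,z+.028) for s in(-1,1)]
SADD=[(sx*.045,y,.012,.054,.008,.036) for sx in(-1,1) for y in(-.078,0,.078)]
def go(x,y,z,yaw):
    """shift (tool axes after the turn) and turn so that tool y is across a part of this yaw"""
    s=read_state(); T=R.from_rotvec(s["tool_rot"]).as_matrix()
    a=np.arctan2(T[1,0],T[0,0]); d=(yaw-a+np.pi/2)%np.pi-np.pi/2   # world turn
    N=R.from_euler("z",a+d).as_matrix()@np.diag([1,-1,-1.])
    print("t %.2f"%s["time_s"],"turn",round(-np.degrees(d),1),"shift mm",np.round((N.T@(np.array([x,y,z])-s["tcp_pos"]))*1000,1),"tilt",np.round(T[2],3))
E
python3 - <<'E'
from h import *
I={n:get_image(n) for n in CI}
def back(n,uv,z):
    return least_squares(lambda q:proj(n,np.array([[q[0],q[1],z]]))[0]-uv,[.5,0]).x
W={"top":(140,228,270,322),"side":(245,305,390,470)}
C={"red":((0,170,60),(6,255,255),(160,277)),"yellow":((22,170,90),(32,255,255),(203,275)),"green":((45,120,50),(75,255,255),(240,273))}
for k,(lo,hi,uv) in C.items():
    o={n:blobs(I[n],lo,hi,W[n],40) for n in CI}
    print(k,{n:[(np.round(f[0]).tolist(),int(f[1])) for f in o[n]] for n in CI})
    fit([*back("top",uv,.05),0],caulends(),o)
o={"top":blobs(I["top"],(0,0,0),(180,255,45),(296,190,336,268),100),"side":blobs(I["side"],(0,0,0),(180,255,70),(280,245,356,295),100)}
print("strip",{n:[(np.round(f[0]).tolist(),int(f[1])) for f in o[n]] for n in CI})
fit([*back("top",(315,229),.004),-.1],[(0,0,.118,.028,0,.008)],o,ang=20)
o={"top":blobs(I["top"],(0,0,150),(180,70,255),(366,204,482,274),60),"side":blobs(I["side"],(0,0,140),(180,80,255),(315,150,415,245),60)}
print("rack",{n:[(np.round(f[0]).tolist(),int(f[1])) for f in o[n]] for n in CI})
p=fit([*back("top",(424,239),.03),0],SADD,o)
a=cv2.resize(I["top"][180:330,140:340],None,fx=3,fy=3,interpolation=2); b=cv2.resize(I["top"][195:285,360:490],None,fx=3,fy=3,interpolation=2)
cv2.imwrite("pics/crop1.png",cv2.cvtColor(a,cv2.COLOR_RGB2BGR)); cv2.imwrite("pics/crop2.png",cv2.cvtColor(b,cv2.COLOR_RGB2BGR))
E
```

```text
red {'top': [([162.0, 312.0], 137), ([158.0, 244.0], 127)], 'side': [([345.0, 436.0], 306), ([258.0, 408.0], 253)]}
pose [4.722e+02 3.029e+02 1.000e-01] n 4 res px [-1.1, -0.5, 5.6, -0.5, -1.4, 2.5, 2.5, -5.2] area ratio [0.8, 0.78, 0.9, 0.71]
yellow {'top': [([202.0, 310.0], 112), ([202.0, 241.0], 109)], 'side': [([360.0, 388.0], 279), ([280.0, 359.0], 233)]}
pose [4.781e+02 2.223e+02 1.000e-01] n 4 res px [-0.6, -0.0, 2.3, -0.1, -0.6, 1.6, 0.8, -0.9] area ratio [0.7, 0.71, 0.93, 0.74]
green {'top': [([240.0, 307.0], 118), ([240.0, 239.0], 121)], 'side': [([373.0, 345.0], 146), ([297.0, 320.0], 114)]}
pose [4.840e+02 1.465e+02 3.000e-01] n 4 res px [0.5, -0.2, 2.9, -0.1, -1.0, 3.1, 1.5, 0.4] area ratio [0.79, 0.82, 0.54, 0.41]
strip {'top': [([314.0, 229.0], 782)], 'side': [([323.0, 275.0], 394)]}
pose [575.7   4.3  -5.7] n 2 res px [0.6, 1.1, -0.5, 1.6, -3.7, -5.3, -1.6, 0.1] area ratio [0.99, 0.47]
rack {'top': [([464.0, 260.0], 132), ([424.0, 260.0], 138), ([384.0, 259.0], 154), ([463.0, 215.0], 142), ([424.0, 215.0], 149), ([385.0, 214.0], 148)], 'side': [([373.0, 222.0], 136), ([386.0, 198.0], 116), ([364.0, 197.0], 9500)]}
pose [ 5.634e+02 -2.155e+02  1.000e-01] n 8 res px [-0.4, 0.1, 0.0, 0.3, 0.6, -0.1, 0.2, 0.7, 0.4, 0.1, 0.7, 0.4, -1.1, 1.7, -1.0, 1.2] area ratio [0.66, 0.71, 0.82, 0.62, 0.67, 0.69, 0.56, 0.58]h.py:14: RuntimeWarning: invalid value encountered in divide
  c=np.array([m["m10"],m["m01"]])/m["m00"]; return c,m["m00"],np.array([m["mu20"]-m["mu02"],2*m["mu11"]])/(m["mu20"]+m["mu02"])
```

View pics/crop1.png

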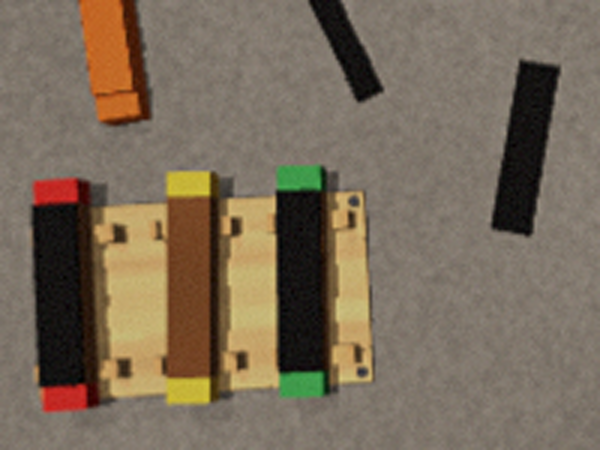

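View pics/crop2.png

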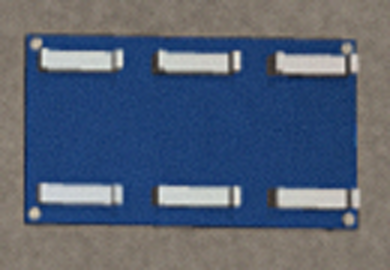

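The crops confirm the choices: red, yellow and green cauls from left to right, orange bar and short strip left out. The blue saddles show clearly. The fit's yaw was numerically stuck because of float32 noise in the gradients, so I'm refining it and using the lit top faces.

```bash
python3 - <<'E'
s=open('h.py').read()
s=s.replace('p=least_squares(r,p,loss="soft_l1").x','pb=p.copy(); p=pb-1+least_squares(lambda q:r(pb+q-1),np.ones(3),diff_step=2e-3,loss="soft_l1").x')
s=s.replace('m&=w\n','m&=w\n    if close: m=cv2.morphologyEx(m,cv2.MORPH_CLOSE,np.ones((1,close),np.uint8))\n').replace('win,amin)','win,amin,close=0)')
s=s.replace('        f=feat(cv2.moments(k,True))\n        if f[1]>=amin: out.append(f)','        if k.sum()/255>=amin: out.append(feat(cv2.moments(k,True)))')
s+='''
def back(n,uv,z):
    return least_squares(lambda q:proj(n,np.array([[q[0],q[1],z]]))[0]-uv,[.5,0]).x
COL={"red":((0,170,60),(6,255,255)),"yellow":((22,170,90),(32,255,255)),"green":((45,120,50),(75,255,255))}
def caul(k,im,win,z,p0):
    """caul pose from the lit top faces of its ends in the top picture, z of these faces"""
    return fit(p0,[(q*.067,0,.016,.028,z-.0005,z) for q in(-1,1)],{"top":blobs(im,*COL[k],win,40)},("top",))
'''
open('h.py','w').write(s)
E
python3 - <<'E'
from h import *
I={n:get_image(n) for n in CI}; T=I["top"]
for k,p0,uw in(("red",(.472,.303,0),1),("yellow",(.478,.222,0),1),("green",(.484,.146,0),1)):
    print(k); p=caul(k,T,(140,228,270,322),.052,p0)
    fit(p,caulends(),{"side":blobs(I["side"],(COL[k][0][0],120,25),COL[k][1],(245,305,390,470),40)},("side",))
print("strip")
for v in(45,):
  fit([.576,.004,-.1],[(0,0,.118,.028,0,.008)],{"top":blobs(T,(0,0,0),(180,255,v),(296,190,336,268),100)},("top",),ang=20)
print("rack")
for th in(110,150):
  for z0,z1 in((.008,.036),(.024,.036)):
    o={"top":blobs(T,(0,0,th),(180,90,255),(366,208,482,270),60,7)}
    fit([.563,-.2155,0],[b[:4]+(z0,z1) for b in SADD],o,("top",))
h=cv2.cvtColor(T,cv2.COLOR_RGB2HSV); m=cv2.inRange(h,(100,120,40),(130,255,255)); m[:190]=0;m[290:]=0;m[:,:350]=0;m[:,500:]=0
c=max(cv2.findContours(m,0,1)[0],key=cv2.contourArea); q=cv2.minAreaRect(c); print(q); 
C=np.array([back("top",u,.008) for u in cv2.boxPoints(q)]);print(C.round(4).tolist(),C.mean(0))
E
```

```text
red
pose [471.3 303.3   5.6] n 2 res px [0.0, 0.4, -0.0, -0.4] area ratio [1.11, 1.08]
pose [471.4 305.2   5.6] n 2 res px [-0.1, -0.0, 0.1, 0.1] area ratio [1.04, 0.86]
yellow
pose [477.9 220.9   2.6] n 2 res px [0.0, 0.4, -0.0, -0.5] area ratio [0.92, 0.93]
pose [478.3 221.9   2.4] n 2 res px [-0.4, -0.1, 0.4, 0.2] area ratio [1.05, 0.86]
green
pose [483.6 147.6   2.1] n 2 res px [0.0, 0.4, -0.0, -0.4] area ratio [0.97, 1.07]
pose [485.4 143.6   2.8] n 2 res px [-0.7, -0.2, 0.7, 0.3] area ratio [0.59, 0.41]
strip
pose [578.4   5.5  -8.6] n 1 res px [-0.0, -0.0, -0.1, -0.0] area ratio [1.0]
rack
pose [ 563.9 -219.1    0.6] n 2 res px [0.0, -0.4, -0.0, 0.4] area ratio [0.97, 0.9]
pose [ 563.3 -217.7    0.6] n 2 res px [0.0, -0.2, -0.0, 0.2] area ratio [1.06, 1.07]
pose [ 5.641e+02 -2.199e+02  3.000e-01] n 6 res px [-0.6, -0.4, -0.2, -0.3, 0.6, -0.1, -0.3, 0.4, 0.2, 0.0, 0.4, 0.4] area ratio [0.8, 0.91, 1.01, 0.78, 0.83, 0.87]
pose [ 5.635e+02 -2.185e+02  3.000e-01] n 6 res px [-0.3, -0.2, -0.2, -0.1, 0.3, 0.1, 0.0, 0.2, 0.2, -0.1, 0.1, 0.2] area ratio [0.89, 0.99, 1.08, 0.94, 0.98, 1.01]
((422.9999694824219, 238.5), (109.99998474121094, 62.99999237060547), -0.0)
[[0.4959, -0.1053], [0.6252, -0.1035], [0.6298, -0.3289], [0.5008, -0.3281]] [ 0.56290792 -0.21644535]
```

```bash
python3 - <<'E'
from h import *
go(.4713,.304,.033,np.radians(5.6))
E
```

```text
t 1.00 turn -24.9 shift mm [-235.6 -310.4  209.3] tilt [ 0.  0. -1.]
```

>>> {"name": "carry_out", "arguments": {
  "commands": "0 0 0.03 -8.3;0 0 0.03 -8.3;0 0 0.03 -8.3;-0.036 -0.047 0 0;-0.036 -0.047 0 0;-0.036 -0.047 0 0;-0.036 -0.047 0 0;-0.036 -0.047 0 0",
  "gripper": 0.65
}}

```text
time_s: 2.0
tcp_pos: [0.4099, 0.3722, 0.1526]
tool_rot: [-0.154, 3.137, 0.001]
contact_force: [1.5, 0.1, 1.2]
gripper_width: 0.0557
grasp_force: 0.0
```

>>> {"name": "carry_out", "arguments": {
  "commands": "-0.028 -0.038 0 0;-0.028 -0.038 0 0;0 0 0.02 0;0 0 0.02 0;0 0 0 0;0 0 0 0;0 0 0 0;0 0 0 0"
}}

```text
time_s: 3.0
tcp_pos: [0.472, 0.3037, 0.113]
tool_rot: [-0.154, 3.137, 0.001]
contact_force: [-0.1, 0.0, -0.4]
gripper_width: 0.0555
grasp_force: 0.0
```

```bash
python3 - <<'E'
from h import *
go(.4713,.304,.033,np.radians(5.6))
i=get_image("top");j=get_image("side")
a=cv2.resize(i[200:340,100:300],None,fx=2,fy=2);b=cv2.resize(j[260:470,180:460],(400,300))
cv2.imwrite("pics/c3.png",cv2.cvtColor(np.vstack([a,b]),cv2.COLOR_RGB2BGR))
E
```

```text
t 3.00 turn 0.0 shift mm [ 0.7  0.3 80. ] tilt [-0.001  0.001 -1.   ]
```

View pics/c3.png

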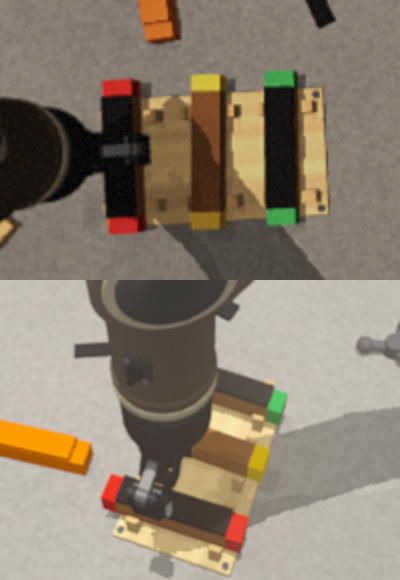

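The picture shows the fingers straddling the red caul at mid-length, at about (120,150) in the crop. I'm going down.

>>> {"name": "carry_out", "arguments": {
  "commands": "0.0007 0 0.03 0;0 0 0.025 0;0 0 0.015 0;0 0 0.01 0;0 0 0 0;0 0 0 0;0 0 0 0;0 0 0 0"
}}

```text
time_s: 4.1
tcp_pos: [0.4713, 0.3035, 0.0328]
tool_rot: [-0.153, 3.137, 0.001]
contact_force: [-0.2, 0.5, -0.9]
gripper_width: 0.0557
grasp_force: 0.0
```

>>> {"name": "carry_out", "arguments": {
  "commands": "0 0 0 0;0 0 0 0;0 0 0 0;0 0 0 0;0 0 0 0;0 0 0 0;0 0 -0.01 0;0 0 -0.02 0",
  "gripper": 0
}}

```text
time_s: 5.1
tcp_pos: [0.4704, 0.3027, 0.062]
tool_rot: [0.153, -3.136, 0.002]
contact_force: [-0.2, -0.2, -1.0]
gripper_width: 0.0267
grasp_force: 59.0
```

```bash
python3 - <<'E'
from h import *
p=np.array([.5635,-.218]);a=np.radians(.5)
x,y=p+.078*np.array([-np.sin(a),np.cos(a)])
print(x,y);go(x,y,.11,a)
E
```

```text
0.5628193302311268 -0.14000297000099465
t 5.10 turn 5.1 shift mm [ -88.5 -443.5  -48. ] tilt [ 0.002 -0.001 -1.   ]
```

>>> {"name": "carry_out", "arguments": {
  "commands": "0 0 -0.035 2.5;0 0 -0.028 2.6;-0.011 -0.056 0 0;-0.011 -0.056 0 0;-0.011 -0.056 0 0;-0.011 -0.056 0 0;-0.011 -0.056 0 0;-0.011 -0.056 0 0"
}}

```text
time_s: 6.1
tcp_pos: [0.5401, -0.0339, 0.1257]
tool_rot: [-0.014, 3.141, 0.0]
contact_force: [1.0, 0.7, -1.4]
gripper_width: 0.0275
grasp_force: 59.2
```

>>> {"name": "carry_out", "arguments": {
  "commands": "-0.0112 -0.054 0 0;-0.0112 -0.0535 0 0;0 0 0.03 0;0 0 0.015 0;0 0 0 0;0 0 0 0;0 0 0 0;0 0 0 0"
}}

```text
time_s: 7.1
tcp_pos: [0.5638, -0.1391, 0.081]
tool_rot: [-0.015, 3.14, -0.0]
contact_force: [0.2, -0.3, -0.3]
gripper_width: 0.0277
grasp_force: 59.2
```

```bash
python3 - <<'E'
from h import *
go(.5628,-.14,.034,np.radians(.5))
i=get_image("top");j=get_image("side")
o=blobs(i,*COL["red"],(360,190,420,290),40);print([(f[0].round(1),f[1]) for f in o])
if len(o)==2: caul("red",i,(360,190,420,290),.052+read_state()["tcp_pos"][2]-.033,(.563,-.14,0))
a=cv2.resize(i[190:290,350:490],None,fx=4,fy=4);b=cv2.resize(j[140:250,290:430],(560,440))
E
```

```text
t 7.10 turn 0.0 shift mm [ 1.  -0.9 47. ] tilt [-0.001 -0.    -1.   ]
[]
```

>>> {"name": "carry_out", "arguments": {
  "commands": "0.001 -0.001 0.02 0;0 0 0.015 0;0 0 0.008 0;0 0 0.0035 0;0 0 0 0;0 0 0 0;0 0 0 0;0 0 0 0"
}}

```text
time_s: 8.2
tcp_pos: [0.5626, -0.1404, 0.034]
tool_rot: [-0.014, 3.141, -0.0]
contact_force: [0.6, -0.8, -1.2]
gripper_width: 0.0275
grasp_force: 59.2
```

```bash
python3 - <<'E'
from h import *
go(.5628,-.14,.034,np.radians(.5)); print(read_state()["contact_force"])
i=get_image("top");j=get_image("side")
b=cv2.resize(i[190:290,350:450],(400,400),interpolation=2);c=cv2.resize(j[150:250,300:400],(400,400),interpolation=2)
cv2.imwrite("pics/c4.png",cv2.cvtColor(np.hstack([b,c]),cv2.COLOR_RGB2BGR))
E
```

```text
t 8.20 turn 0.0 shift mm [-0.2  0.4  0. ] tilt [-0. -0. -1.]
[ 0.57572269 -0.82273732 -1.18948479]
```

View pics/c4.png

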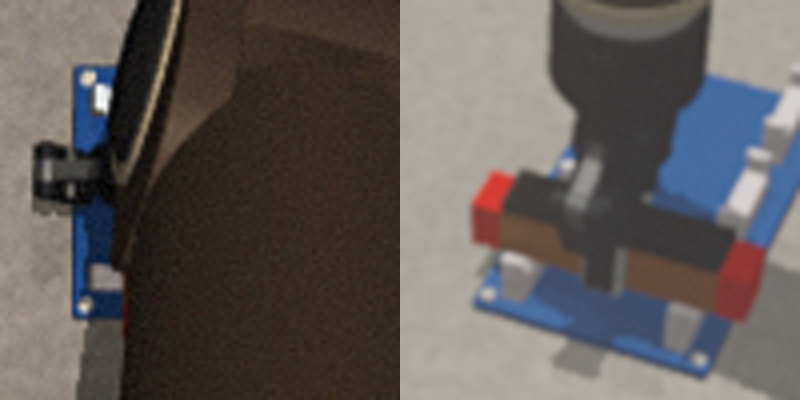

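The side view shows the red caul over the left saddles, almost seated and roughly centred. I'm releasing it, rising, and swinging left so both cameras can see.

>>> {"name": "carry_out", "arguments": {
  "commands": "0 0 0.001 0;0 0 0 0;0 0 0 0;0 0 0 0;0 0 -0.02 0;0 0 -0.03 0;0 0 -0.03 0;0 0 -0.01 0",
  "gripper": 0.65
}}

```text
time_s: 9.3
tcp_pos: [0.5633, -0.1406, 0.1246]
tool_rot: [-0.014, 3.139, -0.001]
contact_force: [0.8, -0.0, -1.1]
gripper_width: 0.056
grasp_force: 0.0
```

>>> {"name": "carry_out", "arguments": {
  "commands": "0.013 0.054 0 0;0.013 0.054 0 0;0.013 0.054 0 0;0.013 0.054 0 0;0.013 0.054 0 0;0.012 0.054 0 0;0 0.03 0 0;0 0 0 0"
}}

```text
time_s: 10.3
tcp_pos: [0.4813, 0.2158, 0.1221]
tool_rot: [0.021, -3.141, -0.001]
contact_force: [-0.0, 0.4, -0.7]
gripper_width: 0.0557
grasp_force: 0.0
```

```bash
python3 - <<'E'
from h import *
T=get_image("top");j=get_image("side")
caul("red",T,(360,190,420,290),.052,(.563,-.14,0))
o={"top":blobs(T,(0,0,150),(180,90,255),(400,208,482,270),60,7)}
fit([.563,-.2155,0],[b[:4]+(.024,.036) for b in SADD],o,("top",))
fit((.563,-.14,0),caulends(),{"side":blobs(j,(COL["red"][0][0],120,25),COL["red"][1],(300,150,400,250),40)},("side",))
go(.478,.2212,.033,np.radians(2.5))
b=cv2.resize(T[190:290,350:450],(400,400),interpolation=2);c=cv2.resize(j[150:250,300:400],(400,400),interpolation=2)
cv2.imwrite("pics/c5.png",cv2.cvtColor(np.hstack([b,c]),cv2.COLOR_RGB2BGR))
E
```

```text
pose [ 562.4 -139.8    0.6] n 2 res px [-0.0, 0.4, 0.0, -0.5] area ratio [1.08, 1.02]
pose [ 563.5 -219.4    0.6] n 4 res px [-0.5, -0.2, 0.7, -0.3, -1.5, 0.4, 1.0, 0.1] area ratio [1.2, 1.05, 1.36, 1.06]
pose [ 563.7 -141.4    0. ] n 1 res px [-0.0, 0.0] area ratio [0.98]
t 10.40 turn -2.0 shift mm [ 3.6  9.1 89.1] tilt [ 0.001 -0.001 -1.   ]
```

View pics/c5.png

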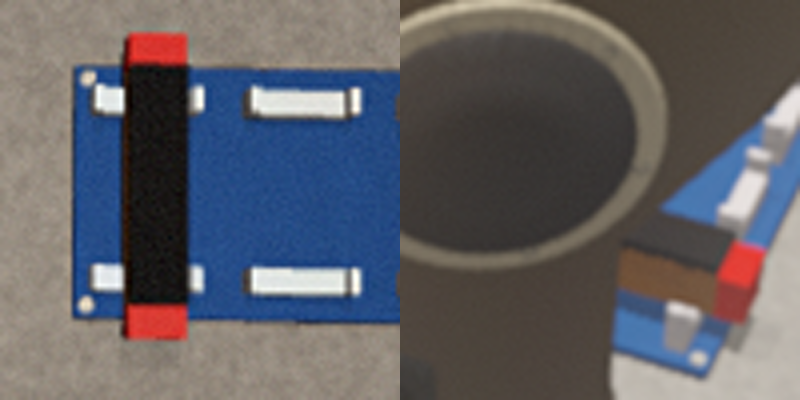

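```bash
python3 - <<'E'
from h import *
T=get_image("top").astype(int)
# white extent per saddle column profile: first/last bright half-crossing, world y at wall-top height
for r0,r1 in((212,217),(256,262)):
    v=T[r0:r1,:,0].max(0); b=v>130   # red channel: blue board is low
    xs=[c for c in range(370,482) if b[c]]; print(r0,xs)
    print(v[368:404].tolist())
    for c in (372,401,411,440): print(c,back("top",(c,(r0+r1)/2),.036).round(4))
E
```

```text
212 [374, 375, 376, 377, 378, 379, 380, 398, 399, 400, 413, 414, 415, 416, 417, 418, 419, 420, 421, 422, 423, 424, 425, 426, 427, 428, 429, 430, 431, 432, 433, 434, 435, 437, 438, 439, 452, 453, 454, 455, 456, 457, 458, 459, 460, 461, 462, 463, 464, 465, 466, 467, 468, 469, 470, 471, 472, 473, 474, 475, 476, 477, 478, 479, 480, 481]
[76, 33, 39, 52, 59, 121, 236, 233, 230, 228, 233, 234, 230, 75, 22, 27, 29, 30, 30, 29, 27, 22, 29, 28, 32, 30, 27, 23, 41, 107, 176, 240, 236, 70, 30, 40]
372 [ 0.6061 -0.1093]
401 [ 0.6073 -0.1671]
411 [ 0.6077 -0.187 ]
440 [ 0.6089 -0.2447]
256 [373, 374, 375, 376, 377, 378, 379, 380, 398, 399, 400, 413, 414, 415, 416, 417, 418, 419, 420, 421, 422, 423, 424, 425, 426, 427, 428, 429, 430, 431, 432, 433, 434, 435, 436, 437, 438, 439, 452, 453, 454, 455, 456, 457, 458, 459, 460, 461, 462, 463, 464, 465, 466, 467, 468, 469, 470, 471, 472, 473, 474, 475, 477, 478, 479, 480, 481]
[41, 37, 37, 44, 88, 177, 237, 235, 230, 230, 232, 235, 190, 62, 23, 27, 27, 26, 24, 31, 28, 26, 26, 27, 25, 27, 29, 20, 43, 122, 207, 237, 189, 58, 34, 45]
372 [ 0.5173 -0.1104]
401 [ 0.5185 -0.1677]
411 [ 0.5189 -0.1875]
440 [ 0.5202 -0.2447]
```

Red is within about 1 mm of its cradle's centre. The middle cradle is at about y = -0.217. On to yellow.

>>> {"name": "carry_out", "arguments": {
  "commands": "0 0 0 -2;0.0036 0.0091 0 0;0 0 0.03 0;0 0 0.03 0;0 0 0.02 0;0 0 0.009 0;0 0 0 0;0 0 0 0"
}}

```text
time_s: 11.45
tcp_pos: [0.4788, 0.2222, 0.0346]
tool_rot: [-0.068, 3.14, 0.001]
contact_force: [0.0, -0.9, -0.4]
gripper_width: 0.0552
grasp_force: 0.0
```

>>> {"name": "carry_out", "arguments": {
  "commands": "0 0 0 0;0 0 0 0;0 0 0 0;0 0 0 0;0 0 0 0;0 0 0 0;0 0 -0.01 0;0 0 -0.03 0",
  "gripper": 0
}}

```text
time_s: 12.45
tcp_pos: [0.4773, 0.2214, 0.0735]
tool_rot: [0.069, -3.138, 0.002]
contact_force: [0.5, -0.5, -0.6]
gripper_width: 0.0268
grasp_force: 59.1
```

```bash
python3 - <<'E'
from h import *
go(.5632,-.217,.125,np.radians(.5))
E
```

```text
t 12.45 turn 2.0 shift mm [ -82.1 -439.1  -51.5] tilt [ 0.003 -0.001 -1.   ]
```

>>> {"name": "carry_out", "arguments": {
  "commands": "0 0 -0.03 2;0 0 -0.02 0;-0.01 -0.056 0 0;-0.01 -0.056 0 0;-0.01 -0.056 0 0;-0.01 -0.056 0 0;-0.01 -0.056 0 0;-0.01 -0.056 0 0"
}}

```text
time_s: 13.45
tcp_pos: [0.5414, -0.1153, 0.1245]
tool_rot: [-0.014, 3.141, 0.0]
contact_force: [0.4, 0.8, -0.9]
gripper_width: 0.0269
grasp_force: 59.2
```

>>> {"name": "carry_out", "arguments": {
  "commands": "-0.011 -0.052 0 0;-0.011 -0.051 0 0;0 0 0 0;0 0 0.02 0;0 0 0.01 0;0 0 0 0;0 0 0 0;0 0 0 0"
}}

```text
time_s: 14.45
tcp_pos: [0.5645, -0.2163, 0.0945]
tool_rot: [-0.014, 3.141, -0.0]
contact_force: [-0.3, 0.5, -0.6]
gripper_width: 0.0273
grasp_force: 59.2
```

```bash
python3 - <<'E'
from h import *
go(.5632,-.217,.036,np.radians(.5))
E
```

```text
t 14.45 turn 0.0 shift mm [ 1.4 -0.7 58.5] tilt [-0.001 -0.    -1.   ]
```

>>> {"name": "carry_out", "arguments": {
  "commands": "0.0007 -0.0007 0.025 0;0 0 0.02 0;0 0 0.009 0;0 0 0.0043 0;0 0 0 0;0 0 0 0;0 0 0 0;0 0 0 0"
}}

```text
time_s: 15.45
tcp_pos: [0.5636, -0.2171, 0.0358]
tool_rot: [-0.014, 3.141, -0.0]
contact_force: [0.3, 0.7, -0.9]
gripper_width: 0.0271
grasp_force: 59.3
```

>>> {"name": "carry_out", "arguments": {
  "commands": "0 0 0.001 0;0 0 0 0;0 0 0 0;0 0 0 0;0 0 -0.02 0;0 0 -0.03 0;0 0 -0.03 0;0 0 -0.01 0",
  "gripper": 0.65
}}

```text
time_s: 16.45
tcp_pos: [0.5647, -0.2176, 0.1277]
tool_rot: [-0.014, 3.137, -0.002]
contact_force: [-0.0, -0.5, -1.1]
gripper_width: 0.0554
grasp_force: 0.0
```

```bash
python3 - <<'E'
from h import *
go(.4838,.1465,.034,np.radians(2.2))
E
```

```text
t 16.45 turn -1.7 shift mm [ 66.9 367.   93.7] tilt [-0.004 -0.001 -1.   ]
```

>>> {"name": "carry_out", "arguments": {
  "commands": "0.0095 0.0525 0 -1.7;0.0095 0.0525 0 0;0.0095 0.0525 0 0;0.0095 0.0525 0 0;0.0095 0.0525 0 0;0.0095 0.0525 0 0;0.0095 0.0525 0 0;0 0 0 0"
}}

```text
time_s: 17.45
tcp_pos: [0.483, 0.1528, 0.1246]
tool_rot: [0.072, -3.14, -0.003]
contact_force: [-0.3, -0.7, -0.2]
gripper_width: 0.0554
grasp_force: 0.0
```

```bash
python3 - <<'E'
from h import *
T=get_image("top")
caul("red",T,(360,190,403,290),.052,(.563,-.14,0))
caul("yellow",T,(400,190,450,290),.052,(.563,-.217,0))
go(.4838,.147,.034,np.radians(2.2))
b=cv2.resize(T[190:290,350:490],(560,400),interpolation=2)
cv2.imwrite("pics/c6.png",cv2.cvtColor(b,cv2.COLOR_RGB2BGR))
E
```

```text
pose [ 5.624e+02 -1.399e+02  4.000e-01] n 2 res px [-0.0, 0.4, 0.0, -0.5] area ratio [1.08, 1.06]
pose [ 5.629e+02 -2.176e+02  1.000e-01] n 2 res px [-0.0, 0.4, 0.0, -0.4] area ratio [1.0, 0.9]
t 17.50 turn 0.3 shift mm [-0.  -2.9 90.5] tilt [ 0.  0. -1.]
```

View pics/c6.png

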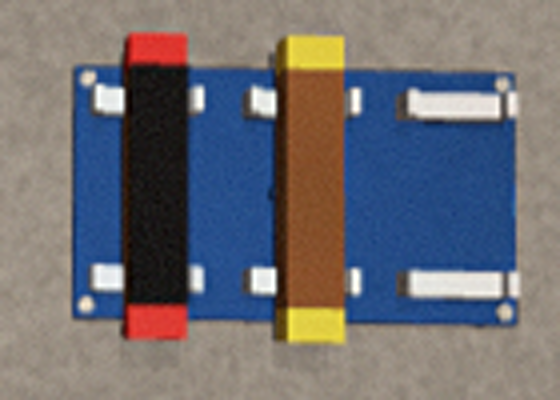

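Red and yellow lie in the left and middle saddles, in line and centred within 1–2 mm. Now green.

>>> {"name": "carry_out", "arguments": {
  "commands": "0 -0.003 0 0;0 -0.0025 0.03 0;0 0 0.03 0;0 0 0.02 0;0 0 0.0105 0;0 0 0 0;0 0 0 0;0 0 0 0"
}}

```text
time_s: 18.5
tcp_pos: [0.4852, 0.1425, 0.0348]
tool_rot: [-0.06, 3.14, 0.001]
contact_force: [0.8, 0.0, -0.5]
gripper_width: 0.0557
grasp_force: 0.0
```

```bash
python3 - <<'E'
from h import *
go(.4838,.147,.034,np.radians(2.2))
E
```

```text
t 18.50 turn -0.0 shift mm [1.2 4.6 0.8] tilt [-0.001  0.    -1.   ]
```

>>> {"name": "carry_out", "arguments": {
  "commands": "0.0012 0.0045 0 0;0 0 0 0;0 0 0 0;0 0 0 0;0 0 0 0;0 0 0 0;0 0 0 0;0 0 0 0"
}}

```text
time_s: 19.5
tcp_pos: [0.4833, 0.1468, 0.034]
tool_rot: [0.06, -3.141, 0.0]
contact_force: [0.5, 0.2, 0.8]
gripper_width: 0.0554
grasp_force: 0.0
```

>>> {"name": "carry_out", "arguments": {
  "commands": "0 0 0 0;0 0 0 0;0 0 0 0;0 0 0 0;0 0 0 0;0 0 0 0;0 0 -0.01 0;0 0 -0.03 0",
  "gripper": 0
}}

```text
time_s: 20.5
tcp_pos: [0.482, 0.1462, 0.0734]
tool_rot: [0.06, -3.138, 0.002]
contact_force: [0.5, -0.2, -1.5]
gripper_width: 0.0274
grasp_force: 59.1
```

```bash
python3 - <<'E'
from h import *
T=get_image("top").astype(int)
for r0,r1 in((213,218),(258,263)):
    v=T[r0:r1,:,0].max(0); print(v[446:484].tolist())
    for c in(452,480): print(back("top",(c,(r0+r1)/2),.036).round(4))
go(.564,-.2945,.125,np.radians(.5))
E
```

```text
[44, 39, 50, 78, 76, 81, 204, 235, 234, 229, 226, 227, 231, 228, 227, 229, 226, 227, 227, 228, 227, 226, 226, 227, 227, 228, 231, 232, 235, 105, 116, 230, 235, 193, 156, 154, 157, 155]
[ 0.6074 -0.2685]
[ 0.6085 -0.324 ]
[38, 33, 41, 83, 77, 86, 166, 236, 234, 231, 230, 228, 230, 230, 231, 229, 232, 229, 228, 232, 231, 231, 231, 231, 232, 231, 230, 230, 235, 171, 93, 191, 232, 220, 163, 152, 158, 152]
[ 0.5177 -0.2683]
[ 0.519  -0.3234]
t 20.55 turn 1.7 shift mm [ -75.8 -442.1  -47.5] tilt [-0.002  0.001 -1.   ]
```

>>> {"name": "carry_out", "arguments": {
  "commands": "0 0 -0.03 1.7;0 0 -0.02 0;-0.0095 -0.056 0 0;-0.0095 -0.056 0 0;-0.0095 -0.056 0 0;-0.0095 -0.056 0 0;-0.0095 -0.056 0 0;-0.0095 -0.056 0 0"
}}

```text
time_s: 21.55
tcp_pos: [0.5432, -0.1905, 0.1243]
tool_rot: [-0.014, 3.141, 0.0]
contact_force: [0.2, 0.6, -1.1]
gripper_width: 0.0272
grasp_force: 59.3
```

>>> {"name": "carry_out", "arguments": {
  "commands": "-0.01 -0.053 0 0;-0.01 -0.053 0 0;0 0 0 0;0 0 0.02 0;0 0 0.01 0;0 0 0 0;0 0 0 0;0 0 0 0"
}}

```text
time_s: 22.55
tcp_pos: [0.5646, -0.2945, 0.0947]
tool_rot: [-0.014, 3.14, -0.001]
contact_force: [0.8, 0.2, -0.6]
gripper_width: 0.0274
grasp_force: 59.4
```

```bash
python3 - <<'E'
from h import *
go(.5633,-.2945,.035,np.radians(.5))
E
```

```text
t 22.55 turn 0.0 shift mm [ 1.3 -0.  59.7] tilt [-0.001 -0.    -1.   ]
```

>>> {"name": "carry_out", "arguments": {
  "commands": "0.001 0 0.025 0;0 0 0.02 0;0 0 0.01 0;0 0 0.0045 0;0 0 0 0;0 0 0 0;0 0 0 0;0 0 0 0"
}}

```text
time_s: 23.55
tcp_pos: [0.5632, -0.2945, 0.0346]
tool_rot: [-0.014, 3.141, -0.0]
contact_force: [-0.1, -0.4, -1.2]
gripper_width: 0.0274
grasp_force: 59.5
```

>>> {"name": "carry_out", "arguments": {
  "commands": "0 0 0.001 0;0 0 0 0;0 0 0 0;0 0 0 0;0 0 -0.02 0;0 0 -0.03 0;0 0 -0.03 0;0 0 0 0",
  "gripper": 0.65
}}

```text
time_s: 24.55
tcp_pos: [0.565, -0.2955, 0.1176]
tool_rot: [-0.013, 3.136, -0.004]
contact_force: [0.4, -1.3, -0.2]
gripper_width: 0.0555
grasp_force: 0.0
```

```bash
python3 - <<'E'
from h import *
go(.5784,.0055,.014,np.radians(-8.6))
E
```

```text
t 24.55 turn 9.1 shift mm [ 31.7 299.6 103.6] tilt [-0.006 -0.002 -1.   ]
```

>>> {"name": "carry_out", "arguments": {
  "commands": "0 0 0 9.1;0.0053 0.05 0 0;0.0053 0.05 0 0;0.0053 0.05 0 0;0.0053 0.05 0 0;0.0053 0.05 0 0;0.0053 0.05 0 0;0 0 0 0"
}}

```text
time_s: 25.55
tcp_pos: [0.5763, 0.0127, 0.1134]
tool_rot: [-0.223, -3.133, -0.004]
contact_force: [1.6, -1.2, -0.8]
gripper_width: 0.0552
grasp_force: 0.0
```

>>> {"name": "carry_out", "arguments": {
  "commands": "0 0 0.03 0;0 0 0.03 0;0 0 0.01 0;0 0 0 0;0 0 0 0;0 0 0 0;0 0 0 0;0 0 0 0"
}}

```text
time_s: 26.55
tcp_pos: [0.5767, 0.007, 0.0438]
tool_rot: [0.235, 3.132, 0.0]
contact_force: [-0.2, -0.5, 0.3]
gripper_width: 0.0557
grasp_force: 0.0
```

```bash
python3 - <<'E'
from h import *
T=get_image("top");j=get_image("side")
for k,y,w in(("red",-.14,(360,190,403,290)),("yellow",-.217,(400,190,450,290)),("green",-.295,(440,190,500,290))): caul(k,T,w,.052,(.563,y,0))
go(.5784,.0055,.014,np.radians(-8.6))
a=cv2.resize(T[180:300,270:500],(690,360),interpolation=2);c=cv2.resize(j[140:310,230:430],(400,340),interpolation=2)[:240]
c=cv2.resize(j[150:300,220:430],(336,240),interpolation=2)
z=np.zeros((240,690,3),np.uint8); z[:,:336]=c; d=cv2.resize(j[240:300,280:360],(320,240),interpolation=2); z[:,345:665]=d
cv2.imwrite("pics/c7.png",cv2.cvtColor(np.vstack([a,z]),cv2.COLOR_RGB2BGR))
E
```

```text
pose [ 562.6 -139.7    0.6] n 2 res px [-0.0, 0.3, 0.0, -0.3] area ratio [1.08, 1.09]
pose [ 5.631e+02 -2.175e+02  2.000e-01] n 2 res px [-0.0, 0.3, 0.0, -0.3] area ratio [1.0, 0.97]
pose [ 563.1 -293.6    1.1] n 2 res px [-0.0, 0.4, 0.0, -0.4] area ratio [1.05, 1.12]
t 26.65 turn 0.0 shift mm [-2.  -1.2 29.6] tilt [-0.  0. -1.]
```

View pics/c7.png

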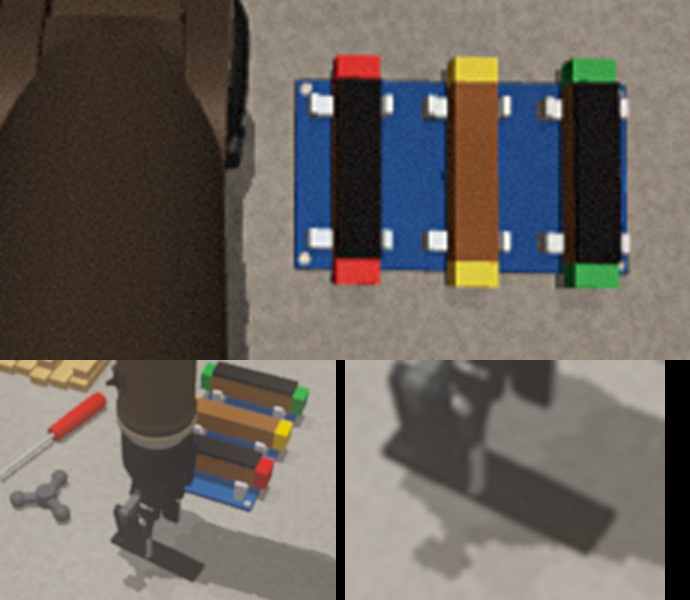

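All three cauls lie in their saddles: red (355,170), yellow (475,170) and green (595,170) in the crop. The fingers straddle the long strip, so I'm going down to it.

>>> {"name": "carry_out", "arguments": {
  "commands": "-0.002 -0.0012 0.015 0;0 0 0.01 0;0 0 0.0045 0;0 0 0 0;0 0 0 0;0 0 0 0;0 0 0 0;0 0 0 0"
}}

```text
time_s: 27.65
tcp_pos: [0.5784, 0.0055, 0.0142]
tool_rot: [0.235, 3.132, 0.0]
contact_force: [0.5, -0.2, -0.0]
gripper_width: 0.0554
grasp_force: 0.0
```

>>> {"name": "carry_out", "arguments": {
  "commands": "0 0 0 0;0 0 0 0;0 0 0 0;0 0 0 0;0 0 0 0;0 0 0 0;0 0 0 0;0 0 0 0",
  "gripper": 0
}}

```text
time_s: 28.65
tcp_pos: [0.5785, 0.0055, 0.0144]
tool_rot: [0.235, 3.132, 0.0]
contact_force: [-1.8, 0.5, 5.7]
gripper_width: 0.0255
grasp_force: 59.0
```

>>> {"name": "carry_out", "arguments": {
  "commands": "0 0 -0.02 0;0 0 -0.03 0;0 0 -0.03 0;0 0 -0.03 0;0 0 0 0;0 0 0 0;0 0 0 0;0 0 0 0"
}}

```text
time_s: 29.65
tcp_pos: [0.5778, 0.0054, 0.123]
tool_rot: [-0.235, -3.131, 0.001]
contact_force: [-0.2, -0.1, -0.4]
gripper_width: 0.0251
grasp_force: 59.2
```

```bash
python3 - <<'E'
from h import *
go(.563,-.2175,.125,np.radians(.4)); print(read_state()["gripper_width"])
j=get_image("side"); c=cv2.resize(j[180:320,240:400],(480,420),interpolation=2)
cv2.imwrite("pics/c8.png",cv2.cvtColor(c,cv2.COLOR_RGB2BGR))
E
```

```text
t 29.65 turn -9.0 shift mm [  16.4 -222.8   -2. ] tilt [ 0.002 -0.    -1.   ]
0.02510407100674665
```

View pics/c8.png

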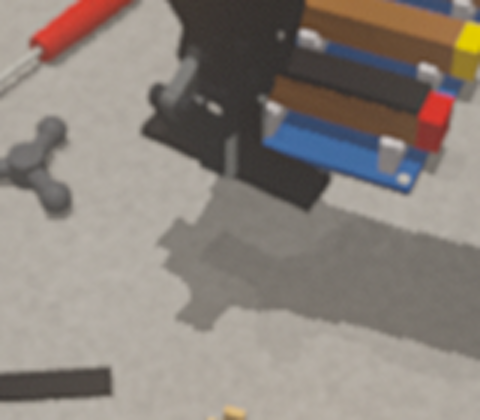

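The strip hangs level between the fingers at about (240,165) in the crop. I'm carrying it to yellow.

>>> {"name": "carry_out", "arguments": {
  "commands": "0 0 0 -9;0.0041 -0.0555 0 0;0.0041 -0.0555 0 0;0.0041 -0.0555 0 0;0.0041 -0.0555 0 0;0 0 0.02 0;0 0 0 0;0 0 0 0"
}}

```text
time_s: 30.7
tcp_pos: [0.5638, -0.2156, 0.1041]
tool_rot: [0.013, -3.141, -0.001]
contact_force: [-0.0, -0.4, -0.3]
gripper_width: 0.0256
grasp_force: 59.2
```

```bash
python3 - <<'E'
from h import *
go(.563,-.2175,.0675,np.radians(.4)); print(read_state()["gripper_width"])
E
```

```text
t 30.70 turn 0.1 shift mm [ 0.9 -1.9 36.6] tilt [ 0.     0.001 -1.   ]
0.025617296549378124
```

>>> {"name": "carry_out", "arguments": {
  "commands": "0.0009 -0.001 0.015 0;0 0 0.01 0;0 0 0.007 0;0 0 0.0035 0;0 0 0 0;0 0 0 0;0 0 0 0;0 0 0 0"
}}

```text
time_s: 31.7
tcp_pos: [0.5627, -0.2177, 0.0687]
tool_rot: [-0.011, 3.141, -0.0]
contact_force: [-0.4, 0.2, -0.3]
gripper_width: 0.0254
grasp_force: 59.2
```

```bash
python3 - <<'E'
from h import *
go(.563,-.2175,.0664,np.radians(.4))
j=get_image("side"); c=cv2.resize(j[140:250,290:430],(700,550),interpolation=2)
cv2.imwrite("pics/c9.png",cv2.cvtColor(c,cv2.COLOR_RGB2BGR))
E
```

```text
t 31.70 turn 0.0 shift mm [-0.3  0.2  2.3] tilt [-0. -0. -1.]
```

View pics/c9.png

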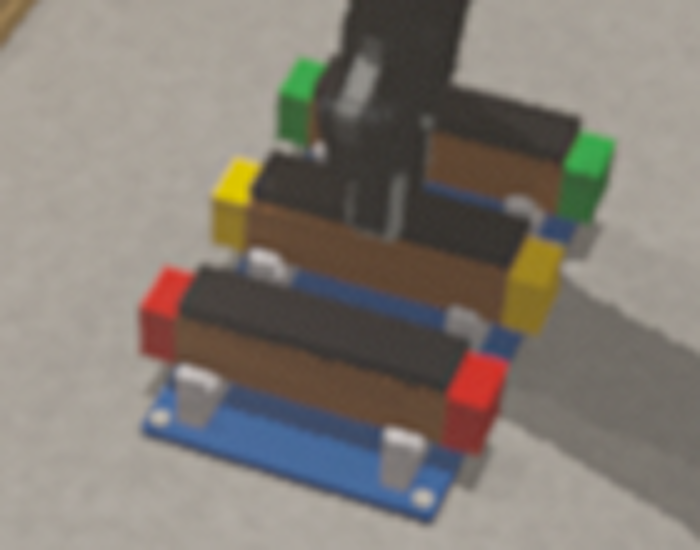

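The strip is just above the yellow caul, between its painted ends and in line. I'm lowering the last 2 mm and releasing.

>>> {"name": "carry_out", "arguments": {
  "commands": "0 0 0.001 0;0 0 0.001 0;0 0 0.0003 0;0 0 0 0;0 0 0 0;0 0 0 0;0 0 0 0;0 0 0 0"
}}

```text
time_s: 32.75
tcp_pos: [0.5626, -0.2177, 0.0664]
tool_rot: [-0.011, 3.141, 0.0]
contact_force: [-2.5, 1.3, 5.5]
gripper_width: 0.0254
grasp_force: 59.9
```

>>> {"name": "carry_out", "arguments": {
  "commands": "0 0 0 0;0 0 0 0;0 0 0 0;0 0 0 0;0 0 0 0;0 0 -0.02 0;0 0 -0.03 0;0 0 -0.03 0",
  "gripper": 0.6
}}

```text
time_s: 33.75
tcp_pos: [0.5625, -0.2177, 0.1469]
tool_rot: [0.011, -3.141, -0.0]
contact_force: [-0.2, 0.2, -0.3]
gripper_width: 0.0511
grasp_force: 0.0
```

>>> {"name": "carry_out", "arguments": {
  "commands": "0.01 0.055 0 0;0.01 0.055 0 0;0.01 0.055 0 0;0.01 0.055 0 0;0.01 0.055 0 0;0.01 0.055 0 0;0.01 0.055 0 0;0 0 0 0"
}}

```text
time_s: 34.75
tcp_pos: [0.4886, 0.1722, 0.1463]
tool_rot: [0.024, -3.141, -0.003]
contact_force: [0.3, 0.6, 0.2]
gripper_width: 0.0511
grasp_force: 0.0
```

```bash
python3 - <<'E'
from h import *
T=get_image("top");j=get_image("side")
for k,y,w in(("red",-.14,(360,190,403,290)),("yellow",-.217,(400,190,450,290)),("green",-.295,(440,190,500,290))): caul(k,T,w,.052,(.563,y,0))
fit([.563,-.217,0],[(0,0,.118,.028,.0595,.06)],{"top":blobs(T,(0,0,0),(180,255,45),(405,200,445,275),100)},("top",),ang=20)
a=cv2.resize(T[185:295,350:490],(560,440),interpolation=2)
cv2.imwrite("pics/c10.png",cv2.cvtColor(a,cv2.COLOR_RGB2BGR))
E
```

```text
pose [ 562.4 -139.7    0.6] n 2 res px [-0.0, 0.5, 0.0, -0.5] area ratio [1.08, 1.03]
pose [ 5.627e+02 -2.175e+02  3.000e-01] n 2 res px [-0.0, 0.5, 0.0, -0.5] area ratio [0.99, 1.11]
pose [ 562.9 -293.3    1.5] n 2 res px [0.0, 0.5, -0.0, -0.5] area ratio [1.05, 1.23]
pose [ 5.617e+02 -2.178e+02  1.000e-01] n 1 res px [0.0, -0.0, -0.2, -0.0] area ratio [1.0]
```

View pics/c10.png

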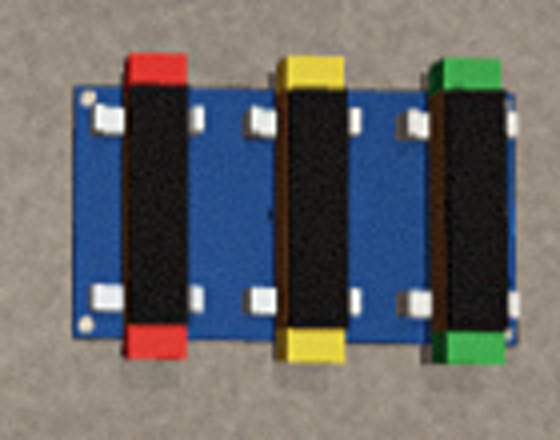

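The picture shows all three cauls seated in red, yellow, green order. The strip lies centred and in line on yellow at (317,208), about 1 mm off at most. I'm handing in.

```bash
python3 -c "
from workcell import *
print(sign_off())"
```

```text
the job is handed in; nothing more can be done
None
```

The job is handed in at about 35 s: the red, yellow and green cauls lie seated in the left, middle and right blue cradles, and the black strip lies flat on yellow, each within about 2 mm of centre by the top camera (the judge's verdict was not returned).

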